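# Dim the lamp, then hold the lamp-house flap at its index

## Task

Turn the lamp dimmer's dial until its white line points at the long standby mark on the scale, with the lamp-house flap still shut. Then lift the inspection flap, which has a bar for this at its far edge, until its pointer is level with the index clamp on the arc, and finish while the gripper holds it still there, because it falls shut when let go. Leave the index where it is clamped and do not shift the other things on the table.

Things in the scene. Friction and masses are not known exactly. Their poses are not given: they have to be found in the camera images.
- lamp_house: Black louvred lamp house, open-topped box fixed to the table: 160 (its x) x 200 (its y) x 110 mm high. Origin at the centre of its underside; x points away from the robot at yaw 0. Place and yaw vary. A hinged flap covers its top. A thin arc of bar stands up along its +y side, 116 mm from its middle, up to 162 mm above its top, with a clamp (the index) on it.
- flap (a joint): Angle of the grey inspection flap on the lamp house, rad: 0 shut (level), up to 1.35. It is hinged along the top edge nearer the robot (the lamp house's -x side) so the far edge with the bar rises and swings back to the robot. It weighs about 0.4 kg (varies) and falls shut when let go.
- flap_bar (a point): Middle of the flap's round steel lifting bar: 10 mm thick, 100 mm long, parallel to the hinge, carried by two arms 50 mm past the box's far wall, 210 mm from the hinge line, 114 mm above the table when shut, free all round. Its axes turn with the flap: x from hinge to bar, y along the bar, z out of the flap's top.
- flap_hinge (a point): Middle of the flap's hinge line, 80 mm to the lamp house's -x side, 114 mm above the table. y runs along the hinge. Axes turn with the flap.
- flap_pointer (a point): Tip of the small steel pointer on the flap's +y edge, 165 mm from the hinge line; it travels along the arc beside the index.
- index (a joint): Angle of the index about the same hinge line, rad, same zero and direction as the flap: the pointer is at the index when both are equal. Differs each time (0.5 to 0.95) and stays where it is; stiff.
- index_mark (a point): The index: aluminium clamp block 40 (radially) x 24 x 14 mm with a black thumbscrew, on the arc; its middle, 165 mm from the hinge line, 124 mm to the lamp house's +y side, at the angle to which the flap is to be lifted. Its x axis points radially out from the hinge line, y along the hinge.
- dimmer: White lamp dimmer unit, fixed, 170 (its x) x 140 (its y) x 70 mm high; origin at the centre of its underside, at a different place and yaw each time. The dial and its engraved scale of eleven ticks are in the middle of its top; the one long, broad tick is the standby mark.
- dial (a joint): Angle of the dimmer's dial, rad, 0 to 3.1, grows clockwise seen from above; starts between 0.1 and 0.8. At 0 its white line points to the dimmer's -x side; the standby mark is at 1.55, where the line points to the dimmer's +y side. It turns lightly and stays where it is left.
- dial_grip (a point): On the dial's axis, 107 mm above the table, at the height to grip. The black dial has a bar grip 42 mm long, 14 mm wide, whose top is 114 mm above the table and which stands 30 mm above a round skirt 44 mm across. Axes turn with the dial: x along the bar (the white line is on its -x half).
- scale_mark (a point): Middle of the long standby mark on the dimmer's top, 49 mm from the dial's axis.
- ring_gauge: Bystander: plain steel ring 60 mm across, 20 mm high, lying flat; origin at its underside.
- plug_gauge: Bystander: steel plug gauge standing upright, 26 mm across, 60 mm tall; origin at its underside.
- bracket: Bystander: aluminium L-shaped sample, 70 x 45 mm, 45 mm high; origin at its underside.
- jar: Bystander: white jar, 44 mm across, 50 mm tall; origin at its underside.
- v_block: Bystander: dark steel V-block, 60 x 50 mm, 40 mm high; origin at its underside.
- screwdriver: Bystander: screwdriver lying on the table.
- test_disc: Bystander: steel hardness test disc, 64 mm across, 15 mm high; origin at its underside.
There are look-alikes about, which are no part of the job. Leave any blue look-alike of the dimmer alone.

How it is judged:
On the way:
1. the dial is at the standby mark while the flap is still shut (value of joint dial between 1.4 and 1.7 rad and value of joint flap below 0.08 rad), for 0.3 s.
At the end, for the whole second after the job is handed in: The dial is within 0.15 rad of the standby mark; the flap is at the index's angle within 0.07 rad (4 degrees; 12 mm at the pointer), still (under 0.05 rad/s) and carried by the gripper's fingers (over 0.5 N); the index has not moved more than 8 mm and no bystander more than 30 mm (value of joint dial between 1.4 and 1.7 rad and angle between the x axis of flap_bar and the x axis of index_mark, either way round below 0.07 rad and value of joint flap above 0.4 rad and velocity of joint flap between -0.05 and 0.05 rad/s and contact force between the fingers and flap above 0.5 N and distance of index_mark from where it was at the start of the episode below 0.008 m and distance of each of ring_gauge, plug_gauge, bracket, jar, v_block, screwdriver, test_disc from where it was at the start of the episode below 0.03 m); the arm keeps its last pose, push and grip.
It fails at once if the flap is lifted (over 0.12 rad) while the dial is not at the standby mark (within 0.15 rad) (value of joint flap above 0.12 rad and not (value of joint dial between 1.4 and 1.7 rad)).
It fails at once if the index is shifted by more than 8 mm (distance of index_mark from where it was at the start of the episode above 0.008 m).
It fails at once if a bystander is moved more than 30 mm (distance of any of ring_gauge, plug_gauge, bracket, jar, v_block, screwdriver, test_disc from where it was at the start of the episode above 0.03 m).
It also fails if it takes over 54 s, if anything falls off the work surface, if the arm or the gripper's body presses on something with over 40 N, if the wrist force passes 120 N, or if a joint passes its speed limit or range.

## Robot

A 6-joint arm with a two-finger parallel gripper is mounted at the origin on the work surface. World frame = base frame: x ahead of the robot, y to its left, z up, the work surface at z = 0. Lengths are in m, angles in rad, forces in N, time in s.
With the tool pointing down it reaches from about 0.35 to 0.975 m from the base axis. Payload 4.9 kg.
Tool frame: the origin (TCP) lies midway between the tips of the shut fingers; the grasp point (between the pads) lies 19 mm behind it; z points along the fingers, y is the line along which they close (so a half turn about z gives the same grasp; the last joint's range is limited). The gripper opens to 85 mm and grips with 20 to 120 N. Pads are 22 mm wide; open, the fingers measure 114 mm over their backs; the gripper's body (76 mm by 85 mm) begins 54 mm behind the grasp point. The pads swing forward as they close: fully open they stand 13 mm farther back than shut.
Start: joints at [0.994, 0.053, 1.613, -0, 1.476, -0.119], TCP at [0.276, 0.561, 0.231] pointing down, gripper open.
Joint ranges: [-3.01, 3.01], [-1.01, 2.22], [0.06, 2.58], [-1.02, 4.17], [0.09, 2.62], [-3.14, 3.14]. Speed limits (rad/s): [2.57, 2.57, 3.14, 3.14, 3.14, 3.14].

## Interface

Orientations are given as a unit quaternion [w, x, y, z].
In Python, from plant import manip gives the robot as it stands.
- The arm moves only by the tool move_arm, never from a script. Its argument "increments" is one flat list of numbers, 5 for each row, row after row: the shift along the tool's x, y, z in mm, then the turn about the tool's z in rad, then the opening, from 0 (shut) to 1 (fully open). In form: [tx, ty, tz, spin, jaw, tx, ty, tz, spin, jaw, ...]. A call has 1 to 8 rows; each row shifts and turns the commanded pose from where the row before left it, along the tool's axes as they then stand; what a row does not reach is not made up. A row lasts 1/12 s, in which the tool goes at most 41.7 mm and 7.16 degrees, less where a joint would pass 70% of its speed; a pose out of reach is approached as far as the arm can. A call with a gripper value outside its range is refused whole. The fingers move at their own pace and stop on an object; the grip force is fixed at half the most. Time passes only in rows, so rows that do not move let the fingers close. It gives the time, the measured TCP pose, the force, the opening and the grip force at its end, in the units of the state.
- manip.state(): the state, without advancing time (a new reading comes with each control period).
- manip.grab_frame(name): name is "scene" or "top"; returns a dict with "image" (384x512x3 uint8, blue, green, red), "fov_y" (degrees; the focal length in pixels is half the picture's height over the tangent of half this angle, whatever the lens; pixels are square), "cx", "cy" (the principal point, pixels), "eye" and "rotation" of the camera in the world. Camera axes: x right, y down, z forward; pixel columns grow to the right and rows downward; lengths in m; the calibration is good to about 2 mm. A picture is of the moment at which its call begins. There is no depth.
- manip.job_done(): hands the job in; it is judged then, once.
The state is a dict: "time": time; "joint_pos": joint angles; "joint_vel": joint speeds; "joint_efforts": joint torques, N m; "tool_pos": TCP position; "tool_rot": TCP orientation; "contact_force": force on the tool from outside, world axes, zero at the start; "ft_torque": the same for the moment, N m; "gripper_width": opening from 0.0 (shut) to 1.0 (fully open); "grasp_force": force on a finger pad.
Only numpy, scipy, OpenCV 4.12 (cv2) and the standard library are available. Lean on these libraries where they do the work, as an engineer would, in place of code of your own. Each camera call takes 0.05 s, during which the arm holds its last target. There are 200 camera calls.

## Working session

There is one attempt and no reset: what is moved stays moved. The work goes in short steps, Python scripts to look and compute and a tool call to move; the robot and the scene stay as the last step left them, time stands still between calls to the robot, and variables do not carry over. Pictures are saved under pics/ and viewed, at most 10 in all, crops included, and the job is handed in when it is done.

Besides the shell and the picture viewer there is one more tool, called in YAML: its name, and indented under it one key for each argument. move_arm: Moves the arm, as the interface text tells. Its arguments: {"type":"object","properties":{"increments":{"type":"array"}},"required":["increments"]}

```bash
mkdir -p pics; cat > h.py <<'E'
import numpy as np, cv2
from plant import manip
def grab(n):
    f=manip.grab_frame(n); h=f["image"].shape[0]
    f["f"]=h/2/np.tan(np.radians(f["fov_y"])/2); f["R"]=np.array(f["rotation"]); 
    if f["R"].size==4:
        from scipy.spatial.transform import Rotation as Ro
        f["R"]=Ro.from_quat(f["R"],scalar_first=True).as_matrix()
    f["e"]=np.array(f["eye"]); return f
def ray(f,u,v):
    d=f["R"]@np.array([(u-f["cx"])/f["f"],(v-f["cy"])/f["f"],1]); return d/np.linalg.norm(d)
def plane(f,u,v,z):
    d=ray(f,u,v); return f["e"]+d*(z-f["e"][2])/d[2]
def proj(f,p):
    c=f["R"].T@(np.array(p)-f["e"]); return f["cx"]+f["f"]*c[0]/c[2], f["cy"]+f["f"]*c[1]/c[2]
E
python3 - <<'E'
from h import *
for n in("top","scene"):
    f=grab(n); cv2.imwrite(f"pics/{n}0.png",cv2.resize(f["image"],(800,600),interpolation=cv2.INTER_CUBIC)); cv2.imwrite(f"{n}_raw.png",f["image"]); print(n,f["e"],f["R"],f["f"],f["cx"],f["cy"])
print(manip.state())
E
```

```text
top [0.31996265 0.01210533 1.71230751] [[-0.02866546 -0.99271638  0.11701489]
 [-0.99945087  0.02651797 -0.01986831]
 [ 0.0166206  -0.11752017 -0.9929314 ]] 461.6999529080865 261.2325437908962 191.5921602578289
scene [1.33857908 0.65475077 0.79685189] [[-0.64412751  0.42008326 -0.63924159]
 [ 0.7649135   0.35665456 -0.53638127]
 [ 0.00266363 -0.83446245 -0.55105836]] 389.63826060642776 260.9854924290435 197.35530431676113
{'time': 0.1, 'joint_pos': array([ 9.93969195e-01,  5.32937053e-02,  1.61417881e+00,  1.62076100e-05,
        1.47600561e+00, -1.18986741e-01]), 'joint_vel': array([-0.00057001, -0.00251424, -0.0029591 ,  0.00051455,  0.00181853,
        0.00106493]), 'joint_efforts': array([ 1.42325016e-04, -3.94905746e+01, -3.71362567e+01, -9.54621692e-05,
        3.96564908e-03,  1.81152825e-05]), 'tool_pos': array([0.27593033, 0.56015205, 0.23017098]), 'tool_rot': array([-3.28990591e-04,  2.26926675e-01,  9.73911390e-01, -8.83503183e-04]), 'contact_force': array([ 0.1452991 , -0.72204335,  0.1742822 ]), 'ft_torque': array([0.02456863, 0.03737495, 0.02590612]), 'grasp_force': 0.0, 'gripper_width': 0.9977319842514533}
```

View pics/top0.png

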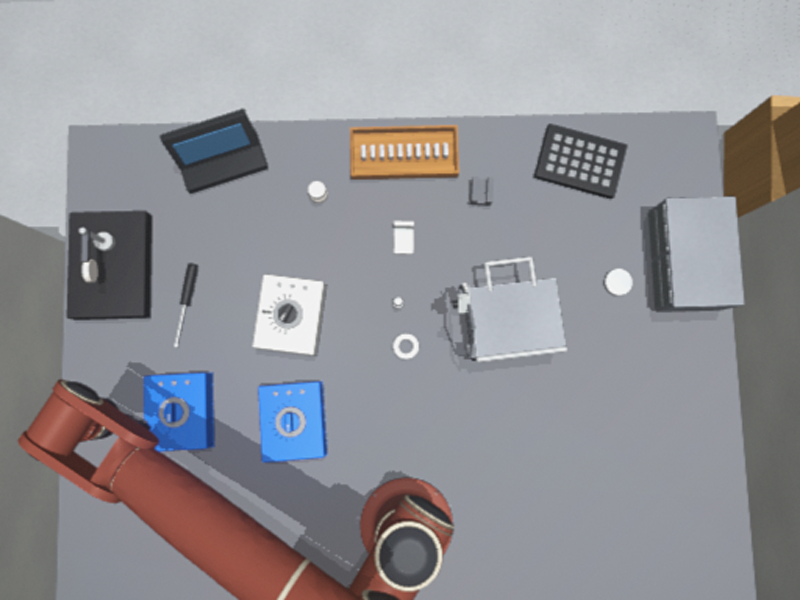

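View pics/scene0.png

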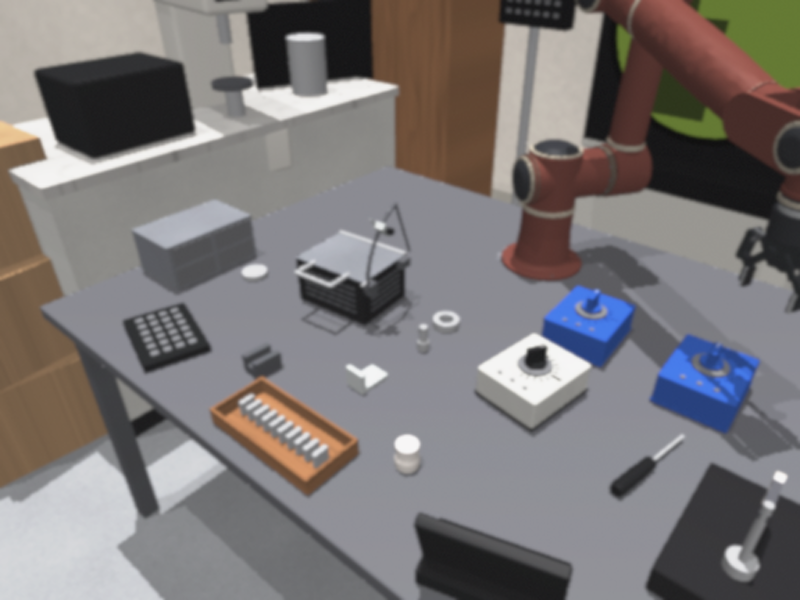

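The top view shows the white dimmer at (290,314). Its two blue look-alikes are at (178,411) and (292,421); only the white one fits. The lamp house with lifting bar and arc is at (515,318). The grey box at (698,252) has no bar or arc, so it is not the lamp house. I'll confirm both in one enlarged crop.

```bash
python3 - <<'E'
from h import *
f=grab("top"); im=f["image"]
hsv=cv2.cvtColor(im,cv2.COLOR_BGR2HSV)
a=im[170:232,155:215]; b=im[160:235,278:370]
s=cv2.resize(im[170:235,155:215],(554,600),interpolation=cv2.INTER_CUBIC)
A=cv2.resize(im[168:232,158:212],None,fx=7,fy=7,interpolation=cv2.INTER_CUBIC)
B=cv2.resize(im[160:234,276:366],None,fx=4.5,fy=4.5,interpolation=cv2.INTER_CUBIC)
W=np.zeros((448,A.shape[1]+B.shape[1],3),np.uint8); W[:A.shape[0],:A.shape[1]]=A; W[:B.shape[0],A.shape[1]:]=B
cv2.imwrite("pics/crop1.png",W); print(W.shape)
# dimmer top
m=((hsv[...,2]>170)&(hsv[...,1]<60)).astype(np.uint8); m[:165]=0;m[235:]=0;m[:,:150]=0;m[:,215:]=0
c=max(cv2.findContours(m,0,1)[0],key=cv2.contourArea); c=cv2.convexHull(c)
P=np.array([plane(f,u,v,.07)[:2] for u,v in c[:,0]],np.float32)*1000
print("dimmer",cv2.minAreaRect(P),cv2.boxPoints(cv2.minAreaRect(P)))
print("px",cv2.boxPoints(cv2.minAreaRect(c)))
# flap plate
print(im[205,330],im[178,330],im[166,325],im[220,300])
g=im.min(2)
m=((g>125)).astype(np.uint8); m[:155]=0;m[240:]=0;m[:,:280]=0;m[:,372:]=0
for c in cv2.findContours(m,0,1)[0]:
  if cv2.contourArea(c)>30:
    print(cv2.contourArea(c),cv2.boundingRect(c)); P=np.array([plane(f,u,v,.117)[:2] for u,v in c[:,0]],np.float32)*1000; print(cv2.minAreaRect(P))
E
```

```text
(448, 783, 3)
dimmer ((488.41741943359375, 255.9290771484375), (142.0402374267578, 169.67164611816406), 81.3221664428711) [[393.83737 198.52187]
 [561.56665 172.92207]
 [582.99744 313.3363 ]
 [415.2682  338.9361 ]]
px [[160.61015 221.80696]
 [167.20744 174.3066 ]
 [206.8592  179.8138 ]
 [200.26192 227.31416]]
[196 188 183] [110 106 102] [207 206 203] [108 102 100]
7064.0 (280, 155, 92, 85)
((484.8016052246094, -245.1354522705078), (322.7033996582031, 294.7545471191406), 88.37187957763672)
```

View pics/crop1.png

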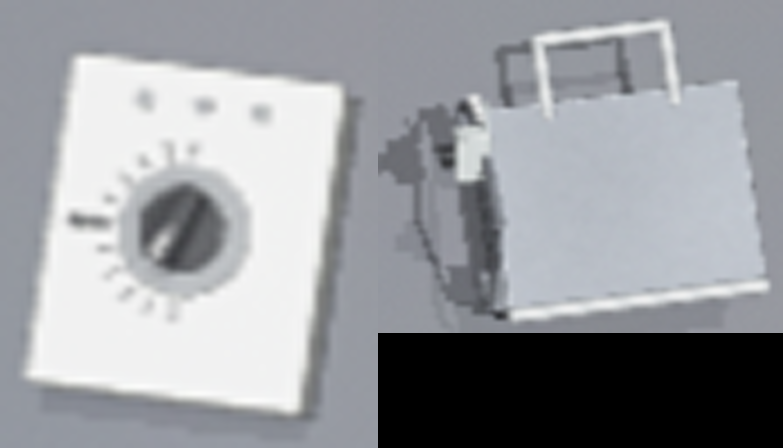

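The crop confirms both. The white dimmer's dial is at crop (183,230), its broad standby mark at (90,220), and the white line points to the lower left at (155,248). On the lamp house, the bar runs (540,38) to (668,25), the hinge (512,316) to (768,288), and the index block is near (470,150).

```bash
cat >> h.py <<'E'
from scipy.optimize import brentq
DY=np.radians(-8.68)
def dial(f,c=(.488,.256)):
    im=f["image"]; g=im.min(2).astype(float); u,v=proj(f,[*c,.112])
    yy,xx=np.mgrid[0:384,0:512]
    m=(np.hypot(xx-u,yy-v)<7.5)
    # world coordinates of pixels on the grip's top
    ys,xs=np.where(m); w=g[ys,xs]
    return (u,v),xs,ys,w
E
python3 - <<'E'
from h import *
f=grab("top"); s=grab("scene")
for n,u,v,z in[("dialtop",184.1,200.5,.107),("mark",158+90/7,168+220/7,.07),("barL",312,168.4,.114),("barR",340.4,165.6,.114),("hL",305.8,230.2,.116),("hR",362.7,224,.116),("flapFR",276+360/4.5,160+82/4.5,.116),("flapFL",276+115/4.5,160+108/4.5,.116)]:
    print(n,plane(f,u,v,z).round(4))
(u,v),xs,ys,w=dial(f); print(u,v)
print(f["image"].min(2)[int(v)-9:int(v)+11,int(u)-9:int(u)+11])
bL,bR=plane(f,312,168.4,.114),plane(f,340.4,165.6,.114)
hL,hR=plane(f,305.8,230.2,.116),plane(f,362.7,224,.116)
d=(hL-hR)[:2];yaw=np.arctan2(d[1],d[0])-np.pi/2; d2=(bL-bR)[:2]; print("yaw",yaw,np.arctan2(d2[1],d2[0])-np.pi/2,np.linalg.norm(d),np.linalg.norm(d2))
# index in scene: enlarged crop
im=s["image"]; cv2.imwrite("pics/scn.png",cv2.resize(im[120:215,180:275],(600,600),interpolation=cv2.INTER_CUBIC))
E
```

```text
dialtop [0.4851 0.2496 0.107 ]
mark [0.494 0.302 0.07 ]
barL [ 0.5856 -0.2006  0.114 ]
barR [ 0.593  -0.3011  0.114 ]
hL [ 0.3698 -0.1699  0.116 ]
hR [ 0.3856 -0.3682  0.116 ]
flapFR [ 0.5464 -0.3534  0.116 ]
flapFL [ 0.531  -0.1615  0.116 ]
182.01593685789067 199.57283873833484
[[241 241 241 241 228 203 237 242 227 198 239 234 220 237 242 242 242 241
  241 241]
 [241 241 240 241 229 192 212 239 228 195 210 210 214 230 240 241 241 242
  242 241]
 [241 236 226 239 241 235 229 211 194 186 187 188 190 196 200 208 224 240
  242 241]
 [241 234 208 202 229 208 194 186 184 183 183 183 182 185 185 188 195 217
  240 242]
 [241 241 230 203 197 187 183 181 176 154 132 115 133 166 183 187 187 199
  222 240]
 [225 238 237 212 186 182 175 152 127 104  87  89  99 112 147 184 187 189
  196 217]
 [186 206 230 200 183 176 149 106  87  78  82  94  96  74  90 146 185 188
  186 205]
 [236 232 217 189 175 146 104  86  77  78  90  99  91  68  80 116 159 187
  189 194]
 [240 231 191 181 168 110  86  84  78  87 100 100  74  71  89 101 139 186
  190 184]
 [177 206 181 182 169 104  84  78  83  97 100  89  67  
[... 263 characters left out ...]
02 124 171
  189 187]
 [193 211 186 182 171 119 147 192 143  89  66  78  99 102 102 104 138 186
  190 184]
 [235 231 202 182 176 143 142 173 116  69  69  91 101 101  97 120 167 190
  190 194]
 [242 238 223 179 181 178 164 120  83  63  76  95  98 101 121 166 188 190
  186 201]
 [226 201 211 190 185 181 171 155 129 100 101 103 110 140 175 189 190 185
  189 221]
 [208 233 239 228 197 183 179 173 169 172 182 184 183 186 189 189 184 181
  205 238]
 [237 242 242 238 225 194 184 185 184 185 189 189 189 188 186 185 189 218
  237 243]
 [241 240 224 190 221 233 220 194 185 189 191 189 188 187 178 204 235 240
  242 241]]
yaw 0.07979688102358118 0.07333643750477625 0.1989731029804862 0.10082038995228043
```

View pics/scn.png

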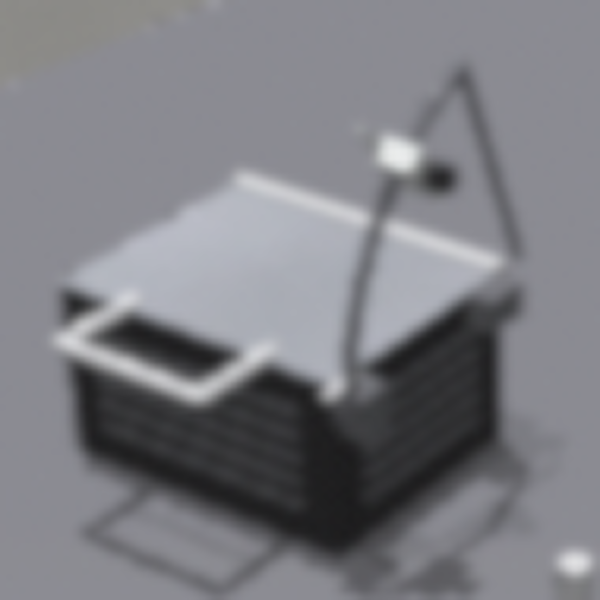

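The scene crop shows the index block at crop (400,153), which is raw (243.3,144.2), with the bar front left and the arc on the +y side. Sizes check out: hinge 199 mm, bar 101 mm, bar to hinge 212 mm, mark to axis about 49 mm. Next I move towards the dial.

move_arm:
  increments: [-36, -20, 0, 0.011, 1, -36, -20, 0, 0.011, 1, -36, -20, 0, 0.011, 1, -36, -20, 0, 0.011, 1, -36, -20, 0, 0.011, 1, -36, -20, 0, 0.011, 1, -36, -20, 0, 0.011, 1, -36, -20, 0, 0.011, 1]

```text
time: 0.92
tool_pos: [0.4538, 0.2811, 0.2314]
tool_rot: [0.0, 0.27, 0.963, 0.0]
contact_force: [0.3, 0.8, 0.6]
gripper_width: 0.999
grasp_force: 0.0
```

```bash
cat >> h.py <<'E'
from scipy.spatial.transform import Rotation as Ro
def togo(p):
    s=manip.state(); R=Ro.from_quat(s["tool_rot"],scalar_first=True).as_matrix()
    return s["time"],(R.T@(np.array(p)-s["tool_pos"])*1000).round(1), np.degrees(np.arctan2(R[1,0],R[0,0])), s["tool_pos"].round(4), s["joint_pos"].round(2)
E
python3 - <<'E'
from h import *
f=grab("top"); s=grab("scene")
H=np.array([.3785,-.2685,.114]); yaw=.079; L=np.array([[np.cos(yaw),np.sin(yaw),0],[-np.sin(yaw),np.cos(yaw),0],[0,0,1]])
for g,u,v in((f,296.4,193.3),(s,243.3,144.2)):
    e=L@(g["e"]-H); d=L@ray(g,u,v); t=(.124-e[1])/d[1]; p=e+t*d
    print("plane y=.124:",p.round(4),np.hypot(p[0],p[2]),np.arctan2(p[2],p[0]))
e1,d1,e2,d2=f["e"],ray(f,296.4,193.3),s["e"],ray(s,243.3,144.2)
t=np.linalg.lstsq(np.c_[d1,-d2],e2-e1,rcond=None)[0]; a,b=e1+t[0]*d1,e2+t[1]*d2; p=L@((a+b)/2-H); print("tri",p,np.linalg.norm(a-b),np.hypot(p[0],p[2]),np.arctan2(p[2],p[0]))
print(togo([.487,.2535,.088]))
E
```

```text
plane y=.124: [0.1224 0.124  0.0741] 0.14309201979339126 0.5443659970430029
plane y=.124: [0.1194 0.124  0.1252] 0.17301263077343962 0.8092729946157391
tri [0.11870079 0.12703195 0.12536772] 0.0056746814505182685 0.17264687043460233 0.8127071719605916
(1.0167, array([-39.6,  -4.7, 143.4]), np.float64(148.3087724917054), array([0.4557, 0.2785, 0.2313]), array([ 0.41, -0.17,  1.82, -0.  ,  1.48, -0.61]))
```

move_arm:
  increments: [-20, -2.5, 10, 0, 1, -19.5, -2, 20, 0, 1, 0, 0, 35, 0, 1, 0, 0, 35, 0, 1, 0, 0, 25, 0, 1, 0, 0, 16, 0, 1, 0, 0, 0, 0, 1]

```text
time: 1.6
tool_pos: [0.481, 0.2579, 0.0852]
tool_rot: [-0.004, 0.269, 0.963, -0.003]
contact_force: [-0.1, -0.5, 0.1]
gripper_width: 1.002
grasp_force: 0.0
```

```bash
python3 - <<'E'
from h import *
f=grab("top"); s=grab("scene")
print(togo([.487,.2535,.088]))
u,v=map(int,proj(s,[.487,.2535,.1]))
cv2.imwrite("pics/d1.png",cv2.resize(s["image"][v-60:v+60,u-80:u+80],(800,600),interpolation=cv2.INTER_CUBIC))
E
```

```text
(1.7, array([-5.3, -3.2,  2.1]), np.float64(148.76678598223762), array([0.4842, 0.259 , 0.0901]), array([ 0.36,  0.  ,  1.91,  0.  ,  1.23, -0.67]))
```

View pics/d1.png

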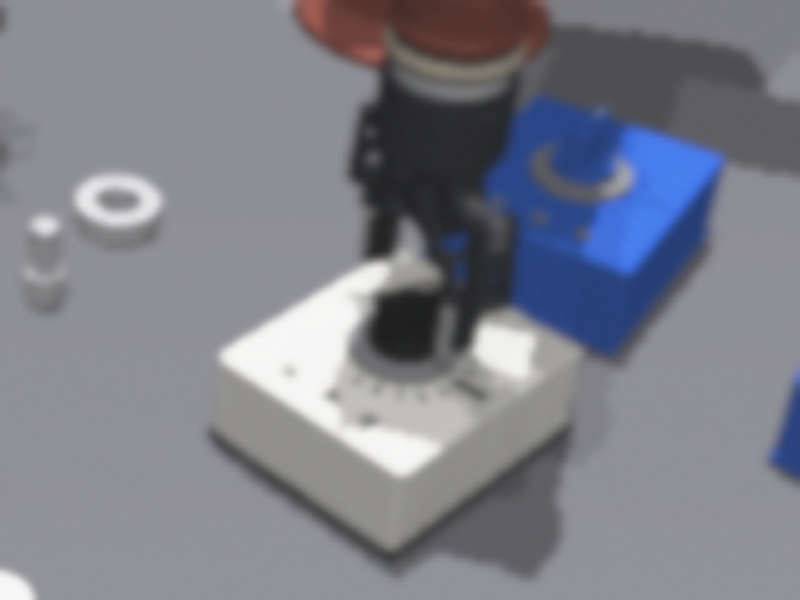

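The fingers straddle the dial at (405,325). I'll correct by a few mm and close.

move_arm:
  increments: [-5, -3, 1, 0, 1, 0, 0, 0, 0, 0, 0, 0, 0, 0, 0, 0, 0, 0, 0, 0, 0, 0, 0, 0, 0, 0, 0, 0, 0, 0, 0, 0, 0, 0, 0, 0, 0, 0, 0, 0]

```text
time: 2.37
tool_pos: [0.4895, 0.2561, 0.0903]
tool_rot: [0.002, 0.27, 0.963, 0.004]
contact_force: [6.8, 9.9, -5.3]
gripper_width: 0.145
grasp_force: 60.4
```

```bash
python3 - <<'E'
from h import *
print(togo([.487,.2535,.088])); s=manip.state(); print(s["gripper_width"],s["grasp_force"],s["contact_force"])
E
```

```text
(2.3667, array([ 0.8, -3.5,  2.3]), np.float64(148.6916129038798), array([0.4895, 0.2561, 0.0903]), array([ 0.35,  0.01,  1.91,  0.  ,  1.22, -0.68]))
0.1454380904889231 60.4302978515625 [ 6.78591307  9.93668088 -5.29172049]
```

move_arm:
  increments: [0, 3, 0, 0, 0, 0, 0, 0, 0.11, 0, 0, 0, 0, 0.11, 0, 0, 0, 0, 0.11, 0, 0, 0, 0, 0.11, 0, 0, 0, 0, 0.11, 0, 0, 0, 0, 0.11, 0, 0, 0, 0, 0.11, 0]

```text
time: 3.03
tool_pos: [0.4888, 0.2558, 0.0903]
tool_rot: [-0.0, 0.613, 0.79, -0.001]
contact_force: [-2.4, -2.3, 5.4]
gripper_width: 0.149
grasp_force: 62.0
```

move_arm:
  increments: [0, 0, 0, 0.11, 0, 0, 0, 0, 0.11, 0, 0, 0, 0, 0.11, 0, 0, 0, 0, 0.06, 0, 0, 0, 0, 0, 0, 0, 0, 0, 0, 0, 0, 0, 0, 0, 0]

```text
time: 3.62
tool_pos: [0.4883, 0.2558, 0.0903]
tool_rot: [-0.0, 0.753, 0.658, -0.001]
contact_force: [-4.4, -1.2, 6.6]
gripper_width: 0.149
grasp_force: 62.2
```

```bash
python3 - <<'E'
from h import *
t=togo([.488,.256,.088]); print(t,"dial if gripped",np.radians(171.3-t[2])); s=manip.state(); print(s["gripper_width"],s["grasp_force"],s["contact_force"],s["ft_torque"])
E
```

```text
(3.6167, array([ 0.1, -0.4,  2.3]), np.float64(82.26577554020639), array([0.4883, 0.2558, 0.0903]), array([0.35, 0.01, 1.9 , 0.  , 1.23, 0.48])) dial if gripped 1.5539403637830684
0.1493139625207145 62.2015643119812 [-4.4023904  -1.1755467   6.61398846] [-0.18912912  0.84151743 -0.06121846]
```

move_arm:
  increments: [0, 0, 0, 0, 1, 0, 0, 0, 0, 1, 0, 0, 0, 0, 1, 0, 0, 0, 0, 1, 0, 0, -20, 0, 1, 0, 0, -40, 0, 1, 0, 0, -40, 0, 1, 0, 0, -40, 0, 1]

```text
time: 4.28
tool_pos: [0.4883, 0.2557, 0.2301]
tool_rot: [-0.0, 0.753, 0.658, -0.001]
contact_force: [0.8, -0.0, 0.7]
gripper_width: 1.0
grasp_force: 0.0
```

move_arm:
  increments: [0, 0, -40, 0, 1, 0, 0, -40, 0, 1, 0, 0, -40, 0, 1, 0, 0, 0, 0, 1]

```text
time: 4.62
tool_pos: [0.4916, 0.2569, 0.3603]
tool_rot: [0.003, 0.753, 0.658, 0.008]
contact_force: [0.2, -0.3, 0.6]
gripper_width: 0.999
grasp_force: 0.0
```

```bash
python3 - <<'E'
from h import *
s=grab("scene"); u,v=map(int,proj(s,[.488,.256,.1]))
cv2.imwrite("pics/d2.png",cv2.resize(s["image"][v-40:v+35,u-50:u+50],(800,600),interpolation=cv2.INTER_CUBIC))
for p in ([.488,.256,.114],[.4885-.021*np.cos(1.42),.256+.021*np.sin(1.42),.114]): print(((np.array(proj(s,p))-[u-50,v-40])*8).round())
print(togo([.589,-.2515,.14]),manip.state()["gripper_width"])
E
```

```text
[407. 292.]
[461. 311.]
(4.6667, array([-491.4,  163.5,  215.1]), np.float64(82.267875297389), array([0.4909, 0.2566, 0.3561]), array([ 0.35, -0.17,  1.62, -0.  ,  1.68,  0.48])) 0.9985307832134238
```

View pics/d2.png

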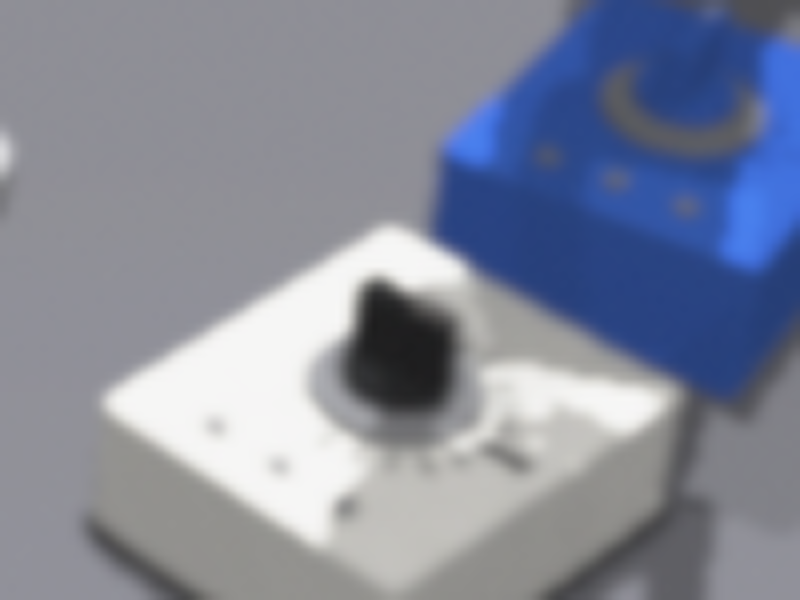

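The dial bar now runs (375,283) to (455,322), parallel to the standby mark at (485,445)–(530,467). Next I head to the flap bar at height.

move_arm:
  increments: [-39, 13, 0, -0.03, 1, -39, 13, 0, -0.03, 1, -39, 13, 0, -0.03, 1, -39, 13, 0, -0.03, 1, -39, 13, 0, -0.03, 1, -39, 13, 0, -0.03, 1, -39, 13, 0, -0.034, 1, -39, 13, 0, 0, 1]

```text
time: 5.33
tool_pos: [0.5832, -0.0603, 0.3475]
tool_rot: [-0.001, 0.678, 0.735, -0.001]
contact_force: [0.9, 1.0, 1.3]
gripper_width: 0.996
grasp_force: 0.0
```

```bash
python3 - <<'E'
from h import *
print(togo([.589,-.2515,.14]))
E
```

```text
(5.3333, array([-191.2,   -9. ,  207.4]), np.float64(94.56634107988997), array([ 0.5832, -0.0603,  0.3475]), array([-0.23, -0.08,  1.55,  0.  ,  1.67, -0.31]))
```

move_arm:
  increments: [-36, -2, 0, 0, 1, -36, -2, 0, 0, 1, -36, -2, 0, 0, 1, -36, -1, 0, 0, 1, -28, 0, 20, 0, 1, 0, 0, 40, 0, 1, 0, 0, 0, 0, 1, 0, 0, 0, 0, 1]

```text
time: 6.0
tool_pos: [0.588, -0.2293, 0.2841]
tool_rot: [-0.005, 0.679, 0.734, -0.001]
contact_force: [0.8, -0.1, 0.5]
gripper_width: 1.0
grasp_force: 0.0
```

```bash
python3 - <<'E'
from h import *
t=grab("top"); print(togo([.589,-.2515,.095]))
# dial check in top view: print dial pixels
im=t["image"]; print(im.min(2)[188:212,170:198])
E
```

```text
(6.05, array([-22.3,  -1.7, 192.9]), np.float64(94.55156726806952), array([ 0.5895, -0.2295,  0.2879]), array([-0.49,  0.05,  1.53,  0.  ,  1.57, -0.57]))
[[248 248 248 248 248 248 248 249 249 249 243 222 217 247 243 226 233 248
  249 249 249 248 248 249 249 248 249 249]
 [248 248 248 248 248 248 248 248 246 249 248 229 203 247 236 199 227 248
  249 248 248 248 248 248 249 249 249 249]
 [248 248 249 248 248 248 248 235 211 244 250 235 206 246 241 227 245 250
  249 249 249 249 249 249 248 248 249 249]
 [249 248 248 248 248 248 249 236 199 220 246 236 203 217 218 220 238 248
  248 248 249 249 248 249 248 249 249 248]
 [248 248 249 248 243 234 246 249 242 236 219 202 194 195 196 196 203 208
  215 231 247 250 249 249 248 248 248 249]
 [248 248 249 249 241 216 210 237 216 201 194 191 191 191 190 192 193 193
  195 203 225 247 249 249 248 249 249 248]
 [249 248 248 248 248 237 210 204 196 190 188 183 167 160 154 173 191 192
  195 195 206 230 247 249 249 249 248 249]
 [249 248 242 232 246 244 220 194 190 178 142 130 116 110 108 116 128 156
  191 196 196 203 225 248 249 249 248 248]
 [249 249
[... 1163 characters left out ...]
249 249 247 234 209 219 198 193 192 193 180 152 116 111 112 122 147 181
  196 198 192 197 228 249 249 249 249 248]
 [249 248 237 216 240 246 235 204 192 192 193 191 189 190 191 191 193 197
  196 191 188 212 245 250 249 248 249 248]
 [248 249 247 244 250 249 245 233 201 192 194 192 195 196 197 197 195 194
  192 196 226 244 250 249 249 249 248 249]
 [248 248 249 249 248 231 198 229 240 227 202 193 196 198 196 197 194 186
  212 242 248 250 249 248 248 248 248 249]
 [248 248 249 248 238 213 225 245 243 231 243 237 217 215 200 213 242 244
  246 250 249 249 249 249 249 249 249 249]
 [248 248 248 248 247 244 247 248 233 211 247 243 221 227 243 246 250 250
  249 249 249 249 249 248 248 249 249 248]]
```

Top-view pixels show the white line in row 11, in line with the mark in row 11, so the dial is set. Next I preset the jaws to 0.4 so the inner finger clears the flap edge, then descend over the bar.

move_arm:
  increments: [-22, -1.5, 0, 0, 0.4, 0, 0, 0, 0, 0.4, 0, 0, 30, 0, 0.4, 0, 0, 35, 0, 0.4, 0, 0, 35, 0, 0.4, 0, 0, 0, 0, 0.4, 0, 0, 0, 0, 0.4]

```text
time: 6.63
tool_pos: [0.5902, -0.2511, 0.1894]
tool_rot: [-0.001, 0.678, 0.735, -0.0]
contact_force: [0.4, 0.2, 0.6]
gripper_width: 0.396
grasp_force: 0.0
```

```bash
python3 - <<'E'
from h import *
print(togo([.589,-.2515,.095]),manip.state()["gripper_width"])
s=grab("scene"); u,v=map(int,proj(s,[.52,-.25,.14]))
cv2.imwrite("pics/l1.png",cv2.resize(s["image"][v-60:v+60,u-80:u+80],(800,600),interpolation=cv2.INTER_CUBIC))
E
```

```text
(6.6333, array([-0.4, -1.1, 94.4]), np.float64(94.59608799762923), array([ 0.5902, -0.2511,  0.1894]), array([-0.52,  0.12,  1.61,  0.  ,  1.41, -0.6 ])) 0.3964763248131792
```

View pics/l1.png

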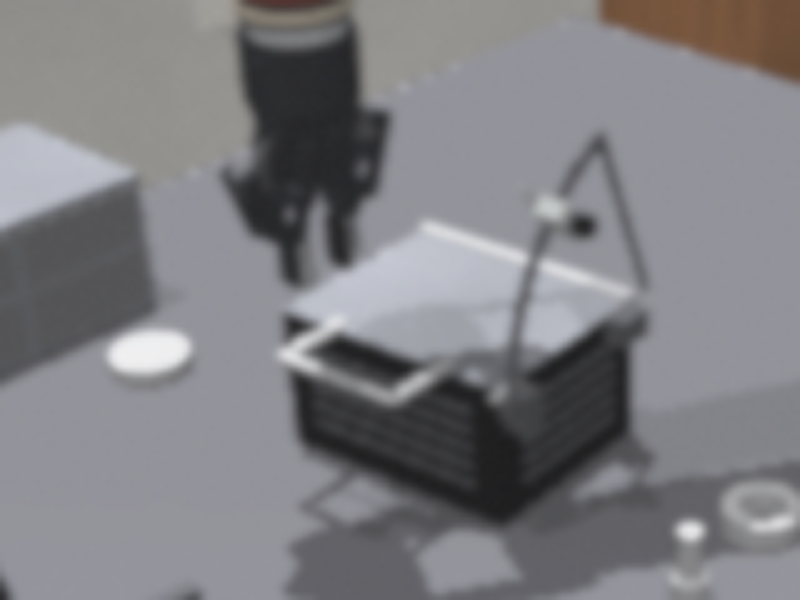

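The fingers, with tips near (290–345,270), are above the bar at (285,352)–(395,398). The flap is shut and the index is at (550,208). I check the bar with this second view while descending.

```bash
python3 - <<'E'
from h import *
s=grab("scene"); u,v=map(int,proj(s,[.52,-.25,.14]))
o=lambda a,b:(u-80+a/5,v-60+b/5)
for a,b in((287,354),(397,398)): print(plane(s,*o(a,b),.114).round(4))
H=np.array([.3785,-.2685,.114]); yaw=.079; L=np.array([[np.cos(yaw),np.sin(yaw),0],[-np.sin(yaw),np.cos(yaw),0],[0,0,1]])
e=L@(s["e"]-H); d=L@ray(s,*o(550,208)); t=(.124-e[1])/d[1]; p=e+t*d; print(p,np.hypot(p[0],p[2]),np.arctan2(p[2],p[0]))
# hinge ends in scene
for a,b in((425,226),(635,296)): print(plane(s,*o(a,b),.116).round(4))
E
```

```text
[ 0.5919 -0.2944  0.114 ]
[ 0.5834 -0.1929  0.114 ]
[0.12101401 0.124      0.12442095] 0.17356544261438728 0.7992785028862189
[ 0.3905 -0.3614  0.116 ]
[ 0.3719 -0.1616  0.116 ]
```

move_arm:
  increments: [0, -1, 25, 0, 0.4, 0, 0, 30, 0, 0.4, 0, 0, 25, 0, 0.4, 0, 0, 13, 0, 0.4, 0, 0, 0, 0, 0.4, 0, 0, 0, 0, 0.4]

```text
time: 7.23
tool_pos: [0.5904, -0.2529, 0.0984]
tool_rot: [0.001, 0.679, 0.735, 0.0]
contact_force: [-0.9, -0.7, 0.6]
gripper_width: 0.403
grasp_force: 0.0
```

```bash
python3 - <<'E'
from h import *
print(togo([.589,-.2515,.095]),manip.state()["contact_force"])
E
```

```text
(7.2333, array([ 1.5, -1.3,  3.4]), np.float64(94.53427122820528), array([ 0.5904, -0.2529,  0.0984]), array([-0.52,  0.2 ,  1.68,  0.  ,  1.26, -0.6 ])) [-0.85614079 -0.68528403  0.59770009]
```

move_arm:
  increments: [0, -1, 3, 0, 0.4, 0, 0, 0, 0, 0, 0, 0, 0, 0, 0, 0, 0, 0, 0, 0, 0, 0, 0, 0, 0, 0, 0, 0, 0, 0, 0, 0, 0, 0, 0]

```text
time: 7.82
tool_pos: [0.5902, -0.253, 0.0954]
tool_rot: [0.002, 0.679, 0.735, 0.001]
contact_force: [5.3, 0.8, 4.3]
gripper_width: 0.094
grasp_force: 58.7
```

```bash
python3 - <<'E'
from h import *
s=manip.state();print(togo([.589,-.2515,.095]),s["contact_force"],s["gripper_width"],s["grasp_force"])
E
```

```text
(7.8167, array([ 1.6, -1.1,  0.4]), np.float64(94.54019628620073), array([ 0.5902, -0.253 ,  0.0954]), array([-0.52,  0.2 ,  1.68,  0.  ,  1.25, -0.6 ])) [5.28946729 0.84566497 4.32045617] 0.09428274475008866 58.7138307094574
```

move_arm:
  increments: [0, -0.3, -10.5, 0, 0, 0, -0.8, -10.5, 0, 0, 0, -1.3, -10.4, 0, 0, 0, -1.8, -10.4, 0, 0, 0, -2.4, -10.2, 0, 0, 0, -2.8, -10.1, 0, 0, 0, -3.4, -9.9, 0, 0, 0, -3.8, -9.8, 0, 0]

```text
time: 8.48
tool_pos: [0.5745, -0.2544, 0.1771]
tool_rot: [0.004, 0.679, 0.735, 0.002]
contact_force: [8.5, -1.0, -0.3]
gripper_width: 0.092
grasp_force: 58.3
```

```bash
python3 - <<'E'
from h import *
s=manip.state();print(togo([.59-.0166,-.253,.095+.082]),s["contact_force"],s["gripper_width"],s["grasp_force"])
E
```

```text
(8.4833, array([ 1.5, -1. ,  0.1]), np.float64(94.54292908075122), array([ 0.5745, -0.2544,  0.1771]), array([-0.54,  0.09,  1.66,  0.  ,  1.38, -0.62])) [ 8.51819278 -0.96545085 -0.31796776] 0.09225056683021768 58.34764838218689
```

move_arm:
  increments: [0, -4.3, -9.6, 0, 0, 0, -4.8, -9.3, 0, 0, 0, -5.2, -9.1, 0, 0, 0, -5.7, -8.8, 0, 0, 0, -6.1, -8.5, 0, 0, 0, -6.6, -8.2, 0, 0, 0, 0, 0, 0, 0, 0, 0, 0, 0, 0]

```text
time: 9.15
tool_pos: [0.5422, -0.2574, 0.2325]
tool_rot: [0.005, 0.679, 0.734, 0.002]
contact_force: [10.6, -0.7, 6.7]
gripper_width: 0.089
grasp_force: 59.8
```

```bash
python3 - <<'E'
from h import *
s=manip.state();p=s["tool_pos"];print(p,np.arctan2(p[2]-.095,.21-(.590-p[0])/np.cos(.079)),s["contact_force"],s["gripper_width"])
s=grab("scene"); u,v=map(int,proj(s,[.5,-.14,.23])); print(u,v)
cv2.imwrite("pics/l2.png",cv2.resize(s["image"][v-35:v+40,u-50:u+50],(800,600),interpolation=cv2.INTER_CUBIC))
E
```

```text
[ 0.54215944 -0.2574225   0.23246664] 0.7036274723794114 [10.60215938 -0.7069959   6.72914027] 0.08875754995354974
239 147
```

View pics/l2.png

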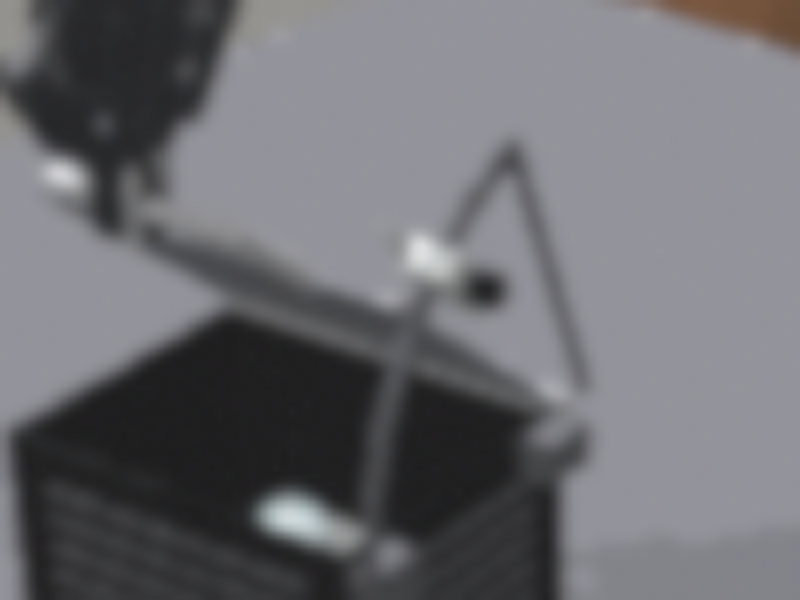

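The pointer tip is near (392,295), still short of the index block centred at about (430,258). I compute the angle gap in this view's own frame.

```bash
python3 - <<'E'
from h import *
s=grab("scene"); t=grab("top"); u0,v0=239-50,147-35
yaw=.079; L=np.array([[np.cos(yaw),np.sin(yaw),0],[-np.sin(yaw),np.cos(yaw),0],[0,0,1]])
for H in ([.3812,-.2615,.114],[.380,-.265,.114],[.3785,-.2685,.114]):
    H=np.array(H); print(H)
    for n,a,b in(("idx",430,258),("ptr",392,295)):
        e=L@(s["e"]-H); d=L@ray(s,u0+a/8,v0+b/8)
        for y in (.124,) if n=="idx" else (.104,.110,.116):
            p=e+(y-e[1])/d[1]*d; print(n,y,p.round(4),round(np.hypot(p[0],p[2]),4),round(np.arctan2(p[2],p[0]),3))
    for th in(.75,.8,.85): print(th,[((np.array(proj(s,H+L.T@[.165*np.cos(th),.124,.165*np.sin(th)]))-[u0,v0])*8).round()])
# top: bright index block & thumbscrew neighbourhood
print(t["image"].min(2)[180:206,284:312])
E
```

```text
[ 0.3812 -0.2615  0.114 ]
idx 0.124 [0.1276 0.124  0.1314] 0.1831 0.8
ptr 0.104 [0.1281 0.104  0.1092] 0.1683 0.706
ptr 0.11 [0.1354 0.11   0.1139] 0.177 0.699
ptr 0.116 [0.1428 0.116  0.1186] 0.1856 0.693
0.75 [array([441., 294.])]
0.8 [array([450., 276.])]
0.85 [array([458., 258.])]
[ 0.38  -0.265  0.114]
idx 0.124 [0.1248 0.124  0.1288] 0.1793 0.801
ptr 0.104 [0.1254 0.104  0.1066] 0.1646 0.704
ptr 0.11 [0.1328 0.11   0.1113] 0.1732 0.698
ptr 0.116 [0.1401 0.116  0.116 ] 0.1819 0.691
0.75 [array([437., 291.])]
0.8 [array([445., 273.])]
0.85 [array([454., 255.])]
[ 0.3785 -0.2685  0.114 ]
idx 0.124 [0.1223 0.124  0.1262] 0.1757 0.801
ptr 0.104 [0.1231 0.104  0.104 ] 0.1611 0.701
ptr 0.11 [0.1304 0.11   0.1086] 0.1697 0.695
ptr 0.116 [0.1377 0.116  0.1133] 0.1784 0.688
0.75 [array([433., 287.])]
0.8 [array([441., 269.])]
0.85 [array([450., 251.])]
[[112 112 112 114 129 152 156 156 156 156 153 143 119 114 112 112 112 112
  112 111 112 112 111 110 112 112 112 112]
 [112 112 112 127 153 156 155 156 156 157 155 154 151 144 118 113 112 111
  113 111 112 112 112 111 113 111 112 112]
 [113
[... 2103 characters left out ...]
113 112 109  99  96  96  95  94  95 106 127 123 119 103  95  91  82  84
   64  67  99 107 106 105 107 103  68  50]
 [111 112 107  96 100 105  98  95  96  97  99  95  95  87  75  78  85  91
   76  69  97 107 105 105 104  83  54  54]
 [113 112 109  96 101 112 109 109 110 108 107  95  94  88  72  73  77  89
   75  67  93 106 106 105  93  56  50  54]
 [112 113 108  96 101 112 112 113 113 112 108  95  96  88  70  71  69  80
   73  66  92 108 107  99  71  50  54  58]
 [113 113 108  95 101 112 113 114 112 111 108  96  93  88  69  74  75  77
   75  69  91 111 113  84  52  51  56  59]
 [113 111 107  95 101 112 113 112 113 112 108  96  95  90  78  80  80  78
   75  68  88 107  96  58  48  54  58  61]]
```

```bash
python3 - <<'E'
from h import *
t=grab("top"); yaw=.079; L=np.array([[np.cos(yaw),np.sin(yaw),0],[-np.sin(yaw),np.cos(yaw),0],[0,0,1]]); H=np.array([.3785,-.2685,.114])
for th in(.7,.75,.8,.85,.9):
    c,s=np.cos(th),np.sin(th)
    print(th,[round(proj(t,H+L.T@[x,.124,z])[1],1) for x,z in((.185*c+.007*s,.185*s-.007*c),(.145*c-.007*s,.145*s+.007*c))])
E
```

```text
0.7 [np.float64(184.7), np.float64(197.3)]
0.75 [np.float64(186.2), np.float64(198.7)]
0.8 [np.float64(187.9), np.float64(200.1)]
0.85 [np.float64(189.6), np.float64(201.7)]
0.9 [np.float64(191.5), np.float64(203.3)]
```

move_arm:
  increments: [0, -3.4, -4, 0, 0, 0, -3.5, -3.9, 0, 0, 0, -3.5, -3.8, 0, 0, 0, -3.6, -3.6, 0, 0, 0, 0, 0, 0, 0, 0, 0, 0, 0, 0]

```text
time: 9.85
tool_pos: [0.5284, -0.2587, 0.2481]
tool_rot: [0.006, 0.679, 0.735, 0.002]
contact_force: [10.3, -1.4, 7.1]
gripper_width: 0.088
grasp_force: 59.4
```

```bash
python3 - <<'E'
from h import *
s=manip.state();p=s["tool_pos"];print(p,np.arctan2(p[2]-.095,.21-(.590-p[0])/np.cos(.079)),s["contact_force"],s["gripper_width"])
s=grab("scene"); u,v=239,147
cv2.imwrite("pics/l3.png",cv2.resize(s["image"][v-25:v+20,u-30:u+30],(800,600),interpolation=cv2.INTER_CUBIC))
E
```

```text
[ 0.52841726 -0.25866379  0.24805278] 0.8014225082983922 [10.34935372 -1.37596879  7.11663922] 0.08758971636988222
```

View pics/l3.png

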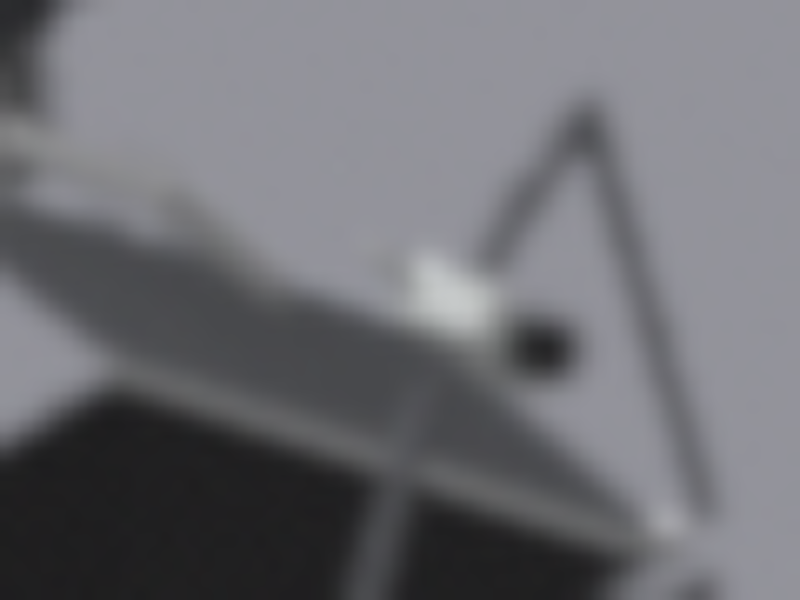

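The flap's kinematic angle is 0.801. Both views put the index at about 0.80, with the top-view block rows 187.8/199.8 matching it. In the picture the pointer is level behind the block at (450,300), and the index has not moved. Handing in.

move_arm:
  increments: [0, 0, 0, 0, 0, 0, 0, 0, 0, 0, 0, 0, 0, 0, 0, 0, 0, 0, 0, 0]

```text
time: 10.23
tool_pos: [0.5285, -0.2587, 0.2479]
tool_rot: [0.005, 0.678, 0.735, 0.002]
contact_force: [10.3, -2.5, 7.6]
gripper_width: 0.09
grasp_force: 59.4
```

```bash
python3 - <<'E'
from h import *
s=manip.state();p=s["tool_pos"];print(p,abs(s["joint_vel"]).max(),s["grasp_force"]);print(manip.job_done())
E
```

```text
[ 0.52854434 -0.25866804  0.24787662] 0.0013980755599383539 59.42020833492279
the job is handed in; nothing more can be done
None
```

I set the dial to the standby mark (about 1.55 rad) with the flap shut, then lifted the flap to about 0.80 rad, level with the index, and handed the job in at about 10 s with the gripper holding it still; no verdict came back.

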